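# Undo the clamp on the wax block

### The arm

A 6-joint arm with a two-finger parallel gripper is mounted at the origin on a cart in front of the work surface, level with it; the furniture and walls round the work are solid. World frame = base frame: x ahead of the robot, y to its left, z up, the work surface at z = 0. Lengths are in m, angles in rad, forces in N, time in s.
With the tool pointing down it reaches from about 0.375 to 0.9 m from the base axis. Payload 3.1 kg.
Tool frame: the origin (TCP) lies between the finger pads; the fingertips stand 22 mm ahead of it and the grasp point (between the pads) lies 3 mm ahead of it; z points along the fingers, y is the line along which they close (so a half turn about z gives the same grasp; the last joint's range is limited). The gripper opens to 87 mm and grips with 3 to 60 N. Pads are 19 mm wide; open, the fingers measure 117 mm over their backs; the gripper's body (75 mm by 190 mm) begins 51 mm behind the grasp point.
Start: joints at [1.167, 0.527, 1.433, -0, 1.181, -0.178], TCP at [0.139, 0.609, 0.245] pointing down, gripper open.
Joint ranges: [-3.08, 3.08], [-0.75, 2.2], [0.22, 2.44], [-1.43, 4.57], [0, 2.65], [-2.85, 2.85]. Speed limits (rad/s): [2.79, 2.79, 3.14, 3.14, 3.14, 3.14].

### API

Orientations are given as a unit quaternion [x, y, z, w].
In Python, from rig import robot gives the robot as it stands.
- The arm moves only by the tool move_arm, never from a script. Its argument "series" is text: rows parted by semicolons, each of 6 numbers parted by spaces: the shift along the tool's x, y, z in mm, then the turn, a rotation vector about the tool's x, y, z in degrees. In form: dx dy dz ax ay az; .... A call has 1 to 8 rows; each row is the pose to reach, as a shift and turn from the pose commanded when the call began, along the tool's axes at that moment; what a row does not reach only later rows make up. A row lasts 1/12 s, in which the tool goes at most 41.7 mm and 7.16 degrees, less where a joint would pass 70% of its speed; a pose out of reach is approached as far as the arm can. A call with a gripper value outside its range is refused whole. "jaw" is the opening, from 0 (shut) to 1 (fully open), set as the call begins (left out, the last holds). The fingers move at their own pace and stop on an object; "newtons" is the grip in N (left out, the last holds). Time passes only in rows, so rows that repeat a pose let the fingers close. It gives the time, the measured TCP pose, the force, the opening and the grip force at its end, in the units of the state.
- robot.get_obs(): the state, without advancing time (a new reading comes with each control period).
- robot.camera(name): name is "side" or "top"; returns a dict with "img" (480x640x3 uint8, red, green, blue), "mtx" (3x3 intrinsics, pixels), "world_to_cam" (4x4, takes a point from world to camera coordinates). Camera axes: x right, y down, z forward; pixel columns grow to the right and rows downward; lengths in m; the calibration is good to about 2 mm. A picture is of the moment at which its call begins. There is no depth.
- robot.hand_in(): hands the job in; it is judged then, once.
Trained networks look in a picture, given as the dict that the camera call returned (one of the last four; its "shot" number tells which), for a name from the list of things; names that differ only in an ending like _2 or _b are one class to them, and where a whole thing is asked for, a point or a joint stands for the part that bears it (a point fixed in the world has none). Each returns a list of dicts, best first, with "p" (0 to 1); they miss things now and then, are a little off and sometimes report something else, mostly with a low value. They report only what shows in the picture. A call takes as long as a camera call. They do not tell look-alikes from the thing itself.
- robot.search_frame(picture, thing): "xyz" ([x, y, z] in m, in world coordinates, good to about 4 mm: the middle of the surface that is visible of it).
- robot.tip_of(picture, thing): "xyz" ([x, y, z] in m, in world coordinates, good to about 4 mm: a listed point, or the origin of a listed thing).
The state is a dict: "time": time; "q": joint angles; "joint_velocities": joint speeds; "joint_torque": joint torques, N m; "position": TCP position; "tool_rot": TCP orientation; "ft_force": force on the tool from outside, world axes, zero at the start; "moment": the same for the moment, N m; "grip_width": finger opening in m; "grip_force": force on a finger pad.
Only numpy, scipy, OpenCV 4.12 (cv2) and the standard library are available. Lean on these libraries where they do the work, as an engineer would, in place of code of your own. Each camera call takes 0.05 s, during which the arm holds its last target. There are 200 camera calls.

### The job

Two small clamps stand on the table, each closed by a knurled brass hand nut; unscrew the nut of the one that holds the red wax block (counter-clockwise from above, about a quarter turn frees it) and lift it straight up off its stud. Lower it in the grip onto the white round tub lid and leave it standing there hub down, wholly on the lid. Leave the nut of the other clamp, which holds an ear cast, on its stud.

Things in the scene. Friction and masses are not known exactly. Their poses are not given: they have to be found in the camera images.
- wax_nut_grip (a point): The nut to take, brass, 44 mm tall, about 90 g: knurled head 46 mm across, 34 tall, over a plain hub 39 across, 10 tall. Point on its axis at mid-height of the head, 27 mm above the underside; z up. Grasp across the head at any yaw. Slack now; turned 60 to 120 deg counter-clockwise from above (aim at 80) it is free; less, or clockwise, the thread holds it; a stop ends the turn at about 125.
- wax_stud_top (a point): Top of the fixed upright stud, 13 mm thick, under that nut, 48 mm above the nut's seat: the nut must rise 48 mm to clear. 3 mm side play; turns easily without being raised or pressed. Seat: flat steel strap 22 x 110 mm along this frame's x, top 42 mm above the table, nothing else of the clamp higher. The red wax block (36 x 50 x 22 mm) lies under the strap at this frame's -x end. Base fixed.
- cast_nut_grip (a point): The like nut of the other clamp, which holds a cream-coloured ear cast: to be left alone. Same size, same point on it.
- lid_top (a point): Centre of the top face of the white round tub lid, 129 mm across and 9 mm thick, lying loose and flat on the table; z up. The nut is to stand on this face with its hub down, so that its grip point comes 27 mm above it.
Not all that is in view belongs to the job. Leave any pink or turquoise look-alike of the part that bears wax_nut_grip alone.

How it is judged:
On the way, in this order (a step that is already met when the one before it is completed fails the run):
1. the wax block's nut is held clear above its stud (height (world z) of wax_nut_grip above 0.117 m and contact force between the fingers and wax_nut above 0.5 N), for 0.1 s.
2. the nut is brought down in the grip over the lid, its underside within 15 mm of it (horizontal distance between wax_nut_grip and lid_top below 0.045 m and z of wax_nut_grip in the frame of lid_top below 0.042 m and contact force between the fingers and wax_nut above 0.5 N), for 0.05 s.
At the end, for the whole second after the job is handed in: The wax clamp's nut rests on the tub lid, at rest and released, its axis within 45 mm of the lid's centre and within 10 degrees of upright (hub down), the lid itself flat (horizontal distance between wax_nut_grip and lid_top below 0.045 m and z of wax_nut_grip in the frame of lid_top between 0.02 and 0.033 m and angle between each of wax_nut_grip, lid_top's own z axis and vertical below 0.17 rad and contact force between wax_nut and tub_lid above 0.05 N and linear speed of wax_nut below 0.03 m/s); the robot touches nothing.
It fails at once if the ear cast's nut is lifted or shifted by more than 15 mm (distance of cast_nut_grip from where it was at the start of the episode above 0.015 m).
It also fails if it takes over 42 s, if anything falls off the work surface, if the arm or the gripper's body presses on something with over 40 N, if the wrist force passes 120 N, or if a joint passes its speed limit or range.

## Working session

There is one attempt and no reset: what is moved stays moved. The work goes in short steps, Python scripts to look and compute and a tool call to move; the robot and the scene stay as the last step left them, time stands still between calls to the robot, and variables do not carry over. Pictures are saved under pics/ and viewed, at most 10 in all, crops included, and the job is handed in when it is done.

Besides the shell and the picture viewer there is one more tool, called after "Call:" as name(argument=value, ...), one argument or row to a line, values as JSON. move_arm: Moves the arm, as the interface text tells. Its arguments: {"type":"object","properties":{"series":{"type":"string"},"jaw":{"type":"number"},"newtons":{"type":"number"}},"required":["series"]}

```bash
mkdir -p pics; ls; cat > h.py <<'E'
import cv2,numpy as np
from rig import robot
def snap(c,fn=None):
    p=robot.camera(c)
    if fn: cv2.imwrite('pics/'+fn,p['img'][:,:,::-1])
    return p
def proj(p,x):
    c=p['world_to_cam']@np.r_[x,1]; u=p['mtx']@c[:3]; return u[:2]/u[2]
def atz(p,uv,z):
    W=np.array(p['world_to_cam']);R=W[:3,:3];t=W[:3,3];o=-R.T@t
    d=R.T@np.linalg.inv(p['mtx'])@np.r_[uv,1]; return o+d*(z-o[2])/d[2]
E
python3 - <<'E'
from h import *
np.set_printoptions(precision=3,suppress=True)
for c in ['top','side']:
    p=snap(c,c+'0.png')
    for n in ['wax_nut_grip','wax_stud_top','cast_nut_grip','lid_top']:
        for r in robot.tip_of(p,n)[:4]: print(c,n,np.round(r['xyz'],3),round(r['p'],2),proj(p,r['xyz']).round())
print(robot.get_obs())
E
```

```text
pics
top wax_nut_grip [0.49  0.148 0.023] 0.91 [240. 255.]
top wax_nut_grip [0.584 0.146 0.027] 0.84 [242. 210.]
top wax_nut_grip [0.529 0.245 0.068] 0.61 [191. 234.]
top wax_stud_top [0.529 0.247 0.089] 0.84 [188. 233.]
top cast_nut_grip [ 0.469 -0.251  0.072] 0.83 [433. 269.]
top lid_top [ 0.579 -0.022  0.008] 0.84 [321. 216.]
side wax_nut_grip [0.492 0.152 0.028] 0.86 [314. 295.]
side wax_nut_grip [0.588 0.14  0.026] 0.68 [266. 285.]
side wax_nut_grip [0.529 0.244 0.074] 0.61 [278. 302.]
side wax_stud_top [0.528 0.247 0.087] 0.76 [278. 296.]
side cast_nut_grip [ 0.466 -0.25   0.071] 0.9 [364. 188.]
side lid_top [ 0.582 -0.023  0.009] 0.85 [293. 249.]
{'time': 0.5, 'q': array([ 1.168,  0.528,  1.433, -0.   ,  1.181, -0.179]), 'joint_velocities': array([-0.001, -0.001, -0.001, -0.001,  0.   ,  0.   ]), 'joint_torque': array([ -0.001, -43.961, -17.679,   0.063,   0.052,  -0.   ]), 'position': array([0.139, 0.609, 0.244]), 'tool_rot': array([ 0.112,  0.994, -0.   , -0.   ]), 'ft_force': array([0.086, 0.566, 0.661]), 'moment': array([-0.016, -0.034, -0.022]), 'grip_force': 0.0, 'grip_width': 0.08698012936938454}
```

View pics/top0.png

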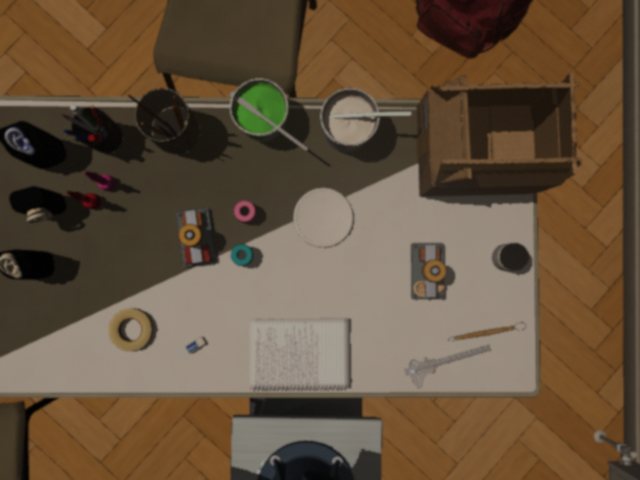

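View pics/side0.png

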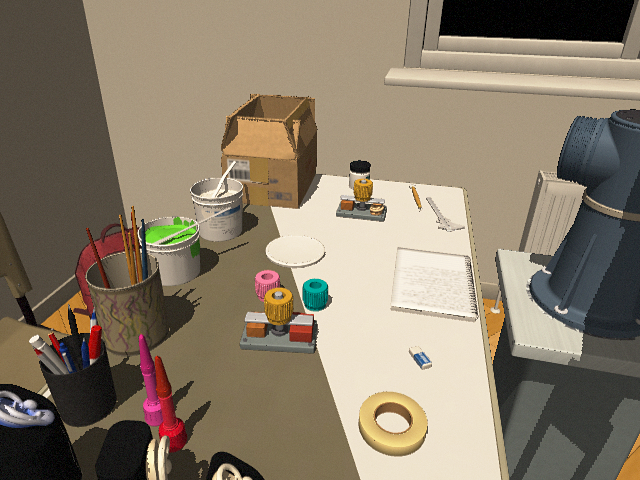

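The top view shows the wax clamp with the red block at about (190,235), the cast clamp at (433,270), the lid at (323,217), and the pink and turquoise decoys at (244,211) and (241,255). The side view agrees: the wax nut is at (278,302).

Call:
move_arm(
  series="-461 -267 80 0 0 40;-461 -267 80 0 0 40;-461 -267 80 0 0 40;-461 -267 80 0 0 40;-461 -267 80 0 0 40;-461 -267 80 0 0 40;-461 -267 80 0 0 40;-461 -267 80 0 0 40",
  jaw=1,
  newtons=20,
)

```text
time: 1.17
position: [0.3818, 0.3832, 0.1951]
tool_rot: [0.445, 0.895, 0.0, 0.0]
ft_force: [-0.2, 1.6, -0.4]
grip_width: 0.0869
grip_force: 0.0
```

```bash
cat >> h.py <<'E'
from scipy.spatial.transform import Rotation as Ro
def togo(t):
    o=robot.get_obs(); R=Ro.from_quat(o['tool_rot']).as_matrix()
    print('pos',o['position'].round(4),'q',o['q'].round(3),'shift mm',(R.T@(np.array(t)-o['position'])*1e3).round(1),'xaxis yaw',np.degrees(np.arctan2(R[1,0],R[0,0])).round(1),'tilt',R[:,2].round(3),'w',round(o['grip_width'],4),'F',o['ft_force'].round(1),round(o['grip_force'],1),'t',round(o['time'],2))
E
python3 - <<'E'
from h import *
p=snap('top'); q=snap('side')
for n in ['wax_nut_grip','wax_stud_top','lid_top']:
    print(n,[(np.round(r['xyz'],3),round(r['p'],2)) for r in robot.tip_of(p,n)+robot.tip_of(q,n)])
# own measurement: brass segmentation in the first top picture
im=cv2.imread('pics/top0.png');h=cv2.cvtColor(im,cv2.COLOR_BGR2HSV)
m=cv2.inRange(h,(12,140,90),(28,255,255));m[:, :172]=0;m[:,215:]=0;m[:215]=0;m[255:]=0
x,y,w,hh=cv2.boundingRect(m);print(x,y,w,hh);M=cv2.moments(m,True);c=(M['m10']/M['m00'],M['m01']/M['m00']);print(c,atz(p,c,.08))
m=cv2.inRange(h,(0,0,150),(179,60,255))[180:255,285:365]
togo([.529,.2455,.165])
E
```

```text
wax_nut_grip [(array([0.49 , 0.146, 0.027]), 0.85), (array([0.528, 0.246, 0.067]), 0.65), (array([0.587, 0.145, 0.025]), 0.61), (array([0.526, 0.242, 0.07 ]), 0.76), (array([0.584, 0.141, 0.028]), 0.75), (array([0.492, 0.149, 0.026]), 0.63)]
wax_stud_top [(array([0.525, 0.249, 0.087]), 0.88), (array([0.528, 0.248, 0.086]), 0.63)]
lid_top [(array([ 0.58 , -0.026,  0.01 ]), 0.58)]
179 221 22 26
(189.1038062283737, 234.57439446366783) [0.526666   0.24631792 0.08      ]
pos [0.3794 0.3857 0.1953] q [ 0.587  0.481  1.695  0.     0.965 -0.063] shift mm [-202.2   34.3   30.3] xaxis yaw 127.2 tilt [ 0.  0. -1.] w 0.0873 F [ 0.1 -0.1  0.2] 0.0 t 1.57
```

Call:
move_arm(
  series="-201 36 30 0 0 0;-201 36 30 0 0 0;-201 36 30 0 0 0;-201 36 30 0 0 0;-201 36 30 0 0 0;-201 36 30 0 0 0;-201 36 30 0 0 0;-201 36 30 0 0 0",
)

```text
time: 2.23
position: [0.5293, 0.2472, 0.1649]
tool_rot: [0.445, 0.896, -0.0, -0.001]
ft_force: [-0.8, 0.4, -0.1]
grip_width: 0.0874
grip_force: 0.0
```

```bash
python3 - <<'E'
from h import *
togo([.5275,.2460,.074])
q=snap('side'); c=proj(q,[.5275,.246,.08]).astype(int); a=q['img'][c[1]-110:c[1]+90,c[0]-130:c[0]+130,::-1]
cv2.imwrite('pics/s1.png',cv2.resize(a,None,fx=3,fy=3))
E
```

```text
pos [0.5293 0.2472 0.1649] q [ 2.450e-01  5.750e-01  1.611e+00  1.000e-03  9.570e-01 -4.040e-01] shift mm [ 0.1 -2.1 90.9] xaxis yaw 127.2 tilt [-0.001  0.    -1.   ] w 0.0874 F [-0.8  0.4 -0.1] 0.0 t 2.23
```

View pics/s1.png

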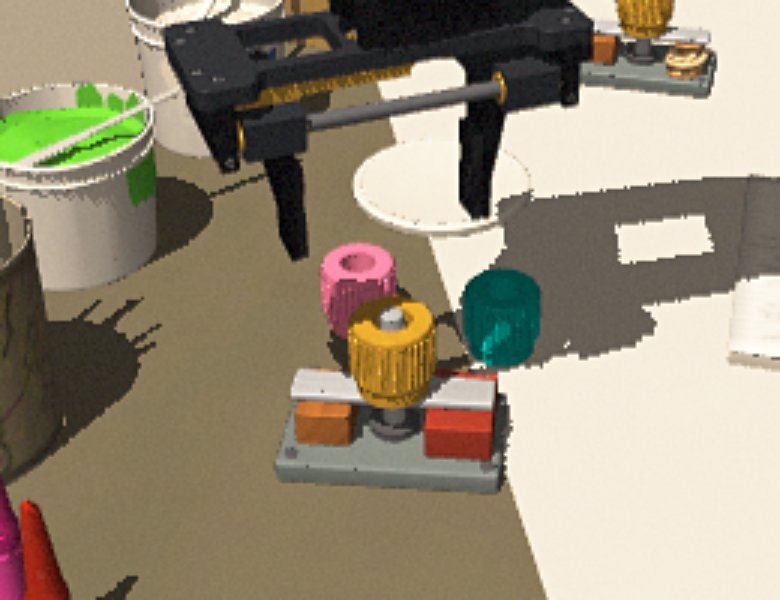

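The gripper hovers centred over the brass nut (crop 392,345), above the strap with the red wax block. Next I descend and close gently.

Call:
move_arm(
  series="0 -2 40 0 0 0;0 -2 70 0 0 0;0 -2 91 0 0 0;0 -2 91 0 0 0;0 -2 91 0 0 0",
)

```text
time: 2.7
position: [0.527, 0.2462, 0.0736]
tool_rot: [0.444, 0.896, -0.001, -0.001]
ft_force: [1.0, -0.2, 0.8]
grip_width: 0.0872
grip_force: 0.0
```

Call:
move_arm(
  series="0 0 0 0 0 0;0 0 0 0 0 0;0 0 0 0 0 0;0 0 0 0 0 0;0 0 0 0 0 0;0 0 0 0 0 0;0 0 0 0 0 0;0 0 0 0 0 0",
  jaw=0,
  newtons=15,
)

```text
time: 3.37
position: [0.5291, 0.2448, 0.0743]
tool_rot: [0.445, 0.895, 0.0, 0.0]
ft_force: [-0.7, 0.3, 2.2]
grip_width: 0.0464
grip_force: 15.0
```

```bash
python3 - <<'E'
from h import *
togo([.5275,.2460,.074])
E
```

```text
pos [0.5291 0.2448 0.0743] q [ 0.242  0.711  1.667 -0.     0.763 -0.406] shift mm [ 1.9 -0.5  0.3] xaxis yaw 127.1 tilt [ 0.  0. -1.] w 0.0464 F [-0.7  0.3  2.2] 15.0 t 3.37
```

Gripped with small forces. Now turn 80° counter-clockwise (negative about tool z).

Call:
move_arm(
  series="0 0 0 0 0 -6;0 0 0 0 0 -12;0 0 0 0 0 -18;0 0 0 0 0 -24;0 0 0 0 0 -30;0 0 0 0 0 -36;0 0 0 0 0 -40;0 0 0 0 0 -40",
)

```text
time: 4.03
position: [0.5293, 0.2449, 0.0743]
tool_rot: [0.112, 0.994, 0.0, 0.0]
ft_force: [0.1, -0.6, 1.8]
grip_width: 0.0459
grip_force: 15.0
```

```bash
python3 - <<'E'
from h import *
togo([.5275,.2460,.074]);print(robot.get_obs()['moment'])
E
```

```text
pos [0.5293 0.2449 0.0743] q [ 0.242  0.711  1.667  0.     0.763 -1.105] shift mm [2.  0.7 0.3] xaxis yaw 167.2 tilt [ 0.001  0.    -1.   ] w 0.0459 F [ 0.1 -0.6  1.8] 15.0 t 4.03
[-0.0041182  -0.05446453 -0.0399899 ]
```

Call:
move_arm(
  series="0 0 0 0 0 -6;0 0 0 0 0 -12;0 0 0 0 0 -18;0 0 0 0 0 -24;0 0 0 0 0 -30;0 0 0 0 0 -36;0 0 0 0 0 -42;0 0 0 0 0 -42",
)

```text
time: 4.7
position: [0.5292, 0.2449, 0.0743]
tool_rot: [-0.251, 0.968, -0.0, 0.0]
ft_force: [0.1, -1.1, 2.4]
grip_width: 0.0462
grip_force: 15.0
```

Call:
move_arm(
  series="0 0 -3 0 0 0;0 0 -7 0 0 0;0 0 -10 0 0 0;0 0 -10 0 0 0",
)

```text
time: 5.03
position: [0.5292, 0.245, 0.0847]
tool_rot: [-0.251, 0.968, 0.0, 0.0]
ft_force: [0.3, -0.2, -0.8]
grip_width: 0.046
grip_force: 15.0
```

```bash
python3 - <<'E'
from h import *
togo([.5275,.2460,.135])
q=snap('side'); c=proj(q,[.5275,.246,.08]).astype(int); a=q['img'][c[1]-60:c[1]+60,c[0]-80:c[0]+80,::-1]
cv2.imwrite('pics/s2.png',cv2.resize(a,None,fx=4,fy=4))
E
```

```text
pos [0.5292 0.245  0.0847] q [ 0.242  0.695  1.663  0.     0.783 -1.836] shift mm [  1.    1.7 -50.3] xaxis yaw -151.0 tilt [ 0.001  0.    -1.   ] w 0.046 F [ 0.3 -0.2 -0.8] 15.0 t 5.03
```

View pics/s2.png

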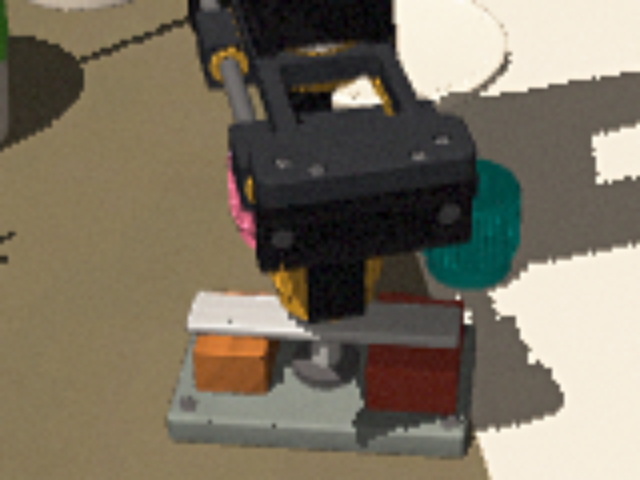

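The nut (crop 320,290) rises with the fingers and only its weight shows in the force, so the thread is free. I lift it clear.

Call:
move_arm(
  series="0 0 -10 0 0 0;0 0 -20 0 0 0;0 0 -30 0 0 0;0 0 -40 0 0 0;0 0 -50 0 0 0;0 0 -65 0 0 0;0 0 -65 0 0 0;0 0 -65 0 0 0",
)

```text
time: 5.75
position: [0.5297, 0.2451, 0.1504]
tool_rot: [-0.251, 0.968, -0.0, 0.002]
ft_force: [0.4, 0.2, -1.1]
grip_width: 0.046
grip_force: 15.0
```

```bash
python3 - <<'E'
from h import *
togo([.580,-.024,.149])
q=snap('side'); c=proj(q,[.5275,.246,.1]).astype(int); a=q['img'][c[1]-60:c[1]+60,c[0]-80:c[0]+80,::-1]
cv2.imwrite('pics/s3.png',cv2.resize(a,None,fx=4,fy=4))
E
```

```text
pos [0.5297 0.2451 0.1504] q [ 0.242  0.594  1.626  0.     0.919 -1.837] shift mm [  87.  -259.5    1.4] xaxis yaw -150.9 tilt [ 0.003  0.001 -1.   ] w 0.046 F [ 0.4  0.2 -1.1] 15.0 t 5.75
```

View pics/s3.png

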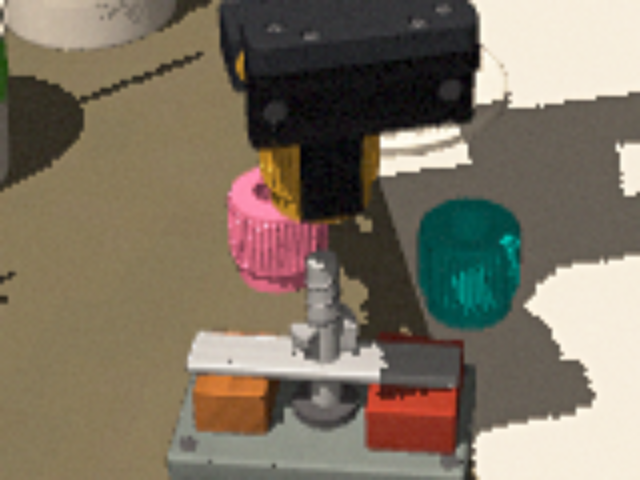

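The nut is held clear above the bare stud. Carry it over the lid.

Call:
move_arm(
  series="87 -260 0 0 0 0;87 -260 0 0 0 0;87 -260 0 0 0 0;87 -260 0 0 0 0;87 -260 0 0 0 0;87 -260 0 0 0 0;87 -260 0 0 0 0;87 -260 0 0 0 0",
)

```text
time: 6.47
position: [0.581, -0.0303, 0.1483]
tool_rot: [-0.249, 0.969, -0.001, 0.0]
ft_force: [-0.5, -0.0, -2.6]
grip_width: 0.0463
grip_force: 15.0
```

```bash
python3 - <<'E'
from h import *
p=snap('top')
print([(np.round(r['xyz'],3),round(r['p'],2)) for r in robot.tip_of(p,'lid_top')])
togo([.580,-.024,.0425])
q=snap('side'); c=proj(q,[.58,-.024,.06]).astype(int); a=q['img'][c[1]-60:c[1]+60,c[0]-80:c[0]+80,::-1]
cv2.imwrite('pics/s4.png',cv2.resize(a,None,fx=4,fy=4))
E
```

```text
[(array([ 0.578, -0.026,  0.008]), 0.67)]
pos [ 0.5789 -0.0256  0.1481] q [-2.370e-01  5.940e-01  1.635e+00  1.000e-03  9.150e-01 -2.314e+00] shift mm [ -1.9   0.7 105.6] xaxis yaw -151.1 tilt [-0.002  0.001 -1.   ] w 0.046 F [ 0.1  0.  -1.2] 15.0 t 6.57
```

View pics/s4.png

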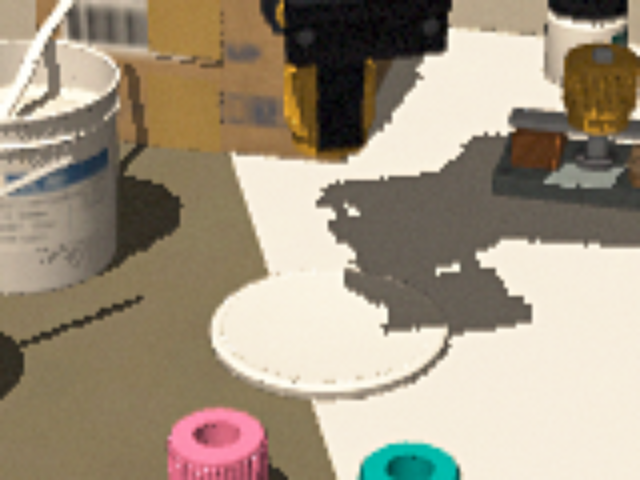

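The nut is still upright in the grip, above the centre of the lid (crop 330,330). I lower it, slowing near contact.

Call:
move_arm(
  series="0 0 35 0 0 0;0 0 65 0 0 0;0 0 85 0 0 0;0 0 95 0 0 0;0 0 100 0 0 0;0 0 102 0 0 0;0 0 102 0 0 0;0 0 102 0 0 0",
)

```text
time: 7.28
position: [0.5804, -0.0244, 0.0482]
tool_rot: [-0.252, 0.968, -0.001, 0.001]
ft_force: [0.5, -0.6, -0.6]
grip_width: 0.046
grip_force: 15.0
```

Call:
move_arm(
  series="0 0 1 0 0 0;0 0 2 0 0 0;0 0 3 0 0 0;0 0 4 0 0 0;0 0 4 0 0 0",
)

```text
time: 7.7
position: [0.5794, -0.0247, 0.0431]
tool_rot: [-0.251, 0.968, 0.0, -0.0]
ft_force: [-0.3, -0.3, -1.7]
grip_width: 0.0457
grip_force: 15.0
```

Call:
move_arm(
  series="0 0 0.5 0 0 0;0 0 1 0 0 0;0 0 1.5 0 0 0;0 0 2 0 0 0;0 0 2 0 0 0",
)

```text
time: 8.12
position: [0.5794, -0.0246, 0.0409]
tool_rot: [-0.251, 0.968, 0.0, -0.0]
ft_force: [-0.6, 0.2, -2.5]
grip_width: 0.0459
grip_force: 15.0
```

Call:
move_arm(
  series="0 0 0.5 0 0 0;0 0 1 0 0 0;0 0 1.5 0 0 0;0 0 1.5 0 0 0",
)

```text
time: 8.45
position: [0.5795, -0.0246, 0.0408]
tool_rot: [-0.251, 0.968, -0.0, 0.0]
ft_force: [-1.8, 0.1, 8.5]
grip_width: 0.0463
grip_force: 15.0
```

```bash
python3 - <<'E'
from h import *
togo([.580,-.024,.0425])
q=snap('side'); c=proj(q,[.58,-.024,.03]).astype(int); a=q['img'][c[1]-50:c[1]+50,c[0]-65:c[0]+65,::-1]
togo([.580,-.024,.0425])
cv2.imwrite('pics/s5.png',cv2.resize(a,None,fx=5,fy=5))
E
```

```text
pos [ 0.5795 -0.0246  0.0408] q [-0.235  0.764  1.685 -0.     0.692 -2.314] shift mm [-0.8  0.3 -1.7] xaxis yaw -150.9 tilt [ 0. -0. -1.] w 0.0463 F [-1.8  0.1  8.5] 15.0 t 8.45
pos [ 0.5795 -0.0246  0.0408] q [-0.235  0.764  1.685 -0.     0.692 -2.314] shift mm [-0.8  0.3 -1.7] xaxis yaw -150.9 tilt [ 0. -0. -1.] w 0.0457 F [-2.6 -0.7  8. ] 15.0 t 8.5
```

View pics/s5.png

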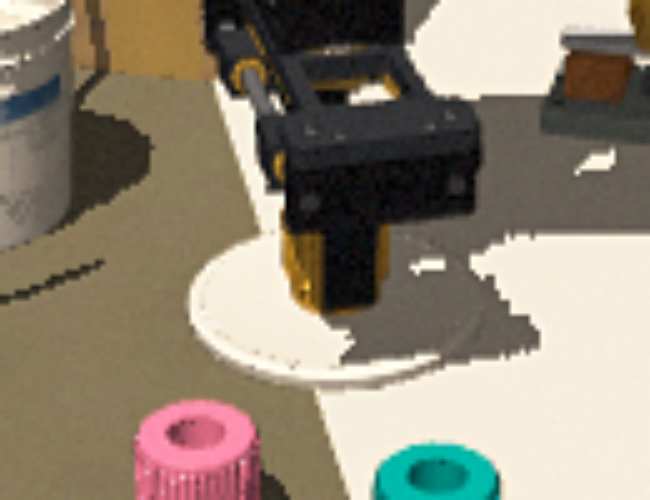

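The nut stands on the lid (crop 340,270) with 8 N of contact. I release it, then retreat.

Call:
move_arm(
  series="0 0 -0.5 0 0 0;0 0 -0.5 0 0 0;0 0 -0.5 0 0 0;0 0 -0.5 0 0 0;0 0 -0.5 0 0 0;0 0 -0.5 0 0 0;0 0 -0.5 0 0 0;0 0 -0.5 0 0 0",
  jaw=1,
)

```text
time: 9.17
position: [0.5794, -0.0246, 0.0399]
tool_rot: [-0.251, 0.968, 0.0, -0.0]
ft_force: [0.5, -0.6, 0.1]
grip_width: 0.0852
grip_force: 0.0
```

Call:
move_arm(
  series="0 0 -10 0 0 0;0 0 -30 0 0 0;0 0 -60 0 0 0;0 0 -100 0 0 0;0 0 -130 0 0 0;0 0 -150 0 0 0;0 0 -150 0 0 0;0 0 -150 0 0 0",
)

```text
time: 9.83
position: [0.5801, -0.0247, 0.1921]
tool_rot: [-0.251, 0.968, -0.001, 0.002]
ft_force: [-0.6, 0.3, -0.3]
grip_width: 0.0869
grip_force: 0.0
```

```bash
python3 - <<'E'
from h import *
togo([.580,-.024,.0425])
q=snap('side'); c=proj(q,[.58,-.024,.03]).astype(int); a=q['img'][c[1]-50:c[1]+50,c[0]-65:c[0]+65,::-1]
print([(np.round(r['xyz'],3),round(r['p'],2)) for n in ('wax_nut_grip','lid_top') for r in robot.tip_of(q,n)])
cv2.imwrite('pics/s6.png',cv2.resize(a,None,fx=5,fy=5))
E
```

```text
pos [ 0.5801 -0.0247  0.1921] q [-0.235  0.532  1.601 -0.     1.005 -2.314] shift mm [  0.2   1.1 149.6] xaxis yaw -150.9 tilt [ 0.004 -0.001 -1.   ] w 0.0869 F [-0.6  0.3 -0.3] 0.0 t 9.83
[(array([0.586, 0.138, 0.026]), 0.95), (array([ 0.579, -0.023,  0.036]), 0.65), (array([0.492, 0.147, 0.025]), 0.56), (array([ 0.58 , -0.022,  0.012]), 0.62)]
```

View pics/s6.png

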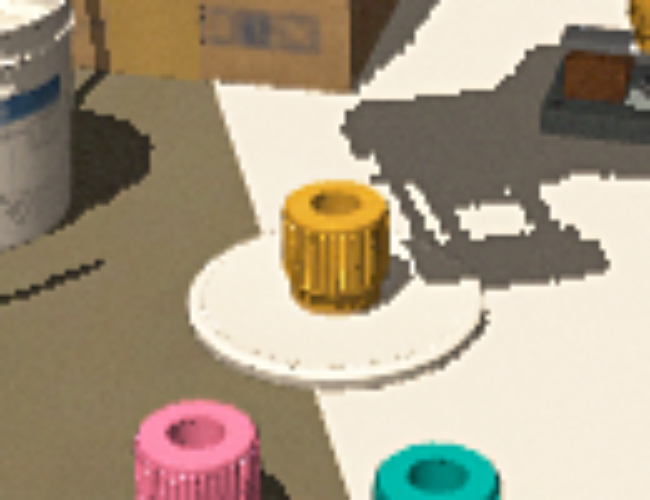

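The nut stands upright, hub down, at the centre of the lid (crop 337,245), and the gripper is clear of it.

```bash
python3 -c "
from rig import robot
print(robot.hand_in())"
```

```text
the job is handed in; nothing more can be done
None
```

The wax clamp's nut is unscrewed and standing hub down near the centre of the tub lid, the cast clamp's nut was left untouched, and the job is handed in; no verdict came back.

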